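Roll the bit tote into its bay under the bench rack

ROBOT

A 7-joint arm with a two-finger parallel gripper is mounted at the origin on a cart in front of the work surface, level with it; the furniture and walls round the work are solid. World frame = base frame: x ahead of the robot, y to its left, z up, the work surface at z = 0. Lengths are in m, angles in rad, forces in N, time in s.
With the tool pointing down it reaches from about 0.35 to 0.9 m from the base axis. Payload 8.1 kg.
Tool frame: the origin (TCP) lies at the very end of the fingers, on their centre line; the grasp point (between the pads) lies 19 mm behind it; z points along the fingers, y is the line along which they close (so a half turn about z gives the same grasp; the last joint's range is limited). The gripper opens to 85 mm and grips with 20 to 120 N. Pads are 22 mm wide; open, the fingers measure 114 mm over their backs; the gripper's body (76 mm by 85 mm) begins 54 mm behind the grasp point. The pads swing forward as they close: fully open they stand 13 mm farther back than shut.
Start: joints at [1.226, 0.434, 0.025, 1.573, -0.012, 1.134, -0.075], TCP at [0.15, -0.607, 0.207] pointing down, gripper open.
Joint ranges: [-2.62, 2.62], [-0.44, 2.09], [-1.27, 1.32], [0.08, 2.57], [-1.32, 4.46], [0.12, 2], [-2.74, 2.74]. Speed limits (rad/s): [2.22, 2.22, 3.01, 3.01, 3.14, 3.14, 3.14].

INTERFACE

Orientations are given as a rotation vector (axis times angle).
In Python, from workcell import manip gives the robot as it stands.
- The arm moves only by the shell command python3 -m inch 'ROWS' [OPENING] [FORCE]. ROWS is JSON, a list that holds one entry, the list of rows, each a list of 6 numbers: the shift along the tool's x, y, z as a fraction of full scale, then the turn, a rotation vector about the tool's x, y, z as a fraction of full scale. In form: [[[dx, dy, dz, rx, ry, rz], ...]]. A call has exactly 10 rows; each row shifts and turns the commanded pose from where the row before left it, along the tool's axes as they then stand; what a row does not reach is not made up. Full scale, the value 1, is 0.1 m for a shift and 90 degrees for a turn. A row lasts 1/12 s, in which the tool goes at most 41.7 mm and 7.16 degrees, less where a joint would pass 70% of its speed; a pose out of reach is approached as far as the arm can. A call with a number of a shift or a turn outside -1 to 1 is refused whole. A call with a gripper value outside its range is refused whole. OPENING is the gripper command: -1 is shut, 1 is fully open, values between are in proportion, set as the call begins (- or left out, the last holds). The fingers move at their own pace and stop on an object; FORCE is the grip in N (left out, the last holds). Time passes only in rows, so rows that do not move let the fingers close, or fill a call up. It gives the time, the measured TCP pose, the force, the opening and the grip force at its end, in the units of the state.
- manip.sense(): the state, without advancing time (a new reading comes with each control period).
- manip.get_image(name): name is "scene" or "top"; returns (picture, depth): 400x640x3 uint8, red, green, blue; 400x640 float32, m along the optical axis (not along the pixel's ray), 0 where there is no reading.
- manip.camera_model(name): a dict with "fov_y" (degrees; the focal length in pixels is half the picture's height over the tangent of half this angle, whatever the lens; pixels are square), "cx", "cy" (the principal point, pixels), "world_from_camera" (4x4, takes a point from camera to world coordinates). Camera axes: x right, y down, z forward; pixel columns grow to the right and rows downward; lengths in m; the calibration is good to about 2 mm. A picture is of the moment at which its call begins. camera_model takes no time and is no camera call.
- manip.close_job(): hands the job in; it is judged then, once.
The state is a dict: "clock": time; "qpos": joint angles; "qd": joint speeds; "joint_efforts": joint torques, N m; "eef_pos": TCP position; "eef_rot": TCP orientation; "ft_force": force on the tool from outside, world axes, zero at the start; "moment": the same for the moment, N m; "gripper_width": finger opening in m; "grip_force": force on a finger pad.
Only numpy, scipy, OpenCV 4.12 (cv2) and the standard library are available. Lean on these libraries where they do the work, as an engineer would, in place of code of your own. Each camera call takes 0.05 s, during which the arm holds its last target. There are 200 camera calls.

TASK

The wheeled tool tote with the drill bits has been filled on the low wooden riser and must go back into its bay under the small plywood rack. Lift it down by its carrying handle, set it upright on the bench in front of the bay with its nose towards the bay and some 8 cm of run-up between its nose and the guide strips, and let go; the shelf leaves no room for a hand on that handle in the bay, so take it again from behind by its push bar and roll it straight ahead until both front castors trail straight before they reach the guide strips, then steer it in between the strips and push it fully home, until the roller catch snaps in and the nose rests on the rubber buffers. Leave the tote standing there, do not drop or tip it, and do not disturb the tools lying around.

Things in the scene. Friction and masses are not known exactly. Their poses are not given: they have to be found in the camera images.
- tote_handle (a point): Middle of the carrying handle: wooden dowel 16 mm thick, 116 mm long along the tote's x, 100 mm above the ground under the wheels; tote (0.6 to 0.9 kg) balances within 10 mm of it. Grip with about 55 N; nothing for 36 mm below the dowel's centre. Tote axes, same for its points: x from tail to nose (rolls that way), y to its left, z up. Plywood box 130 mm (x) by 90 mm, end boards 118 mm high.
- tote_bar (a point): Middle of the push bar at the tail: round steel bar 12 mm thick along the tote's y, 60 mm free between its two end arms, 92 mm above the ground under the wheels, 101 mm behind the handle's middle and 166 mm behind tote_nose; 30 mm free before the tail board. Pinched across by flat pads (45 N) it steers the tote, which rolls with under 2 N. It lies behind the rear wheels: pressed down it takes the load off the castors, which then stop turning in; carried by 1 to 2 N they work.
- tote_nose (a point): Middle of the front face of the tote's nose board, 65 mm ahead of the handle's middle, 50 mm above the ground. A steel spear with a diamond head stands out 30 mm ahead of it. Two fixed wheels at the tail (45 mm behind the handle's middle), two swivel castors in front (pivots 20 mm behind the nose); wheels 24 mm in diameter, 9 mm wide, 32 mm either side of the middle.
- castor_l (a joint): Swivel angle (rad) of the left front castor: 0 = trailing straight, wheel 12 mm behind its pivot as the tote rolls to its +x; positive is anticlockwise from above, stops at 3 rad either way. Rolling forward brings it to 0: about 60 mm of straight rolling from 2.4 rad. Starts at 0.9 to 2.4.
- castor_r (a joint): The same for the right front castor; starts at -2.4 to -0.9.
- bay: The bay: fixed plywood rack. Origin on the bench, in the bay's middle, at the faces of the rubber buffers, where the nose board stands when home; x runs level into the bay, y to its left. Side walls 116 mm apart from x = -65 mm in, outside 150 mm, back at +63 mm; shelf from 140 to 150 mm height, front edge at x = -68 mm, tools on it up to 215 mm.
- bay_mouth (a point): Point on the bench in the bay's middle at the outer ends of the guide strips, bay x = -101 mm, axes as the bay. The strips, aluminium, 11 mm high, make two wheel tracks 17 mm wide, 32 mm either side of the middle, straight from bay x = -77 mm in, with mouths flaring by 25 degrees out to here.
- bay_catch (a point): Middle between the two sprung rollers of the catch behind the buffers, 17 mm beyond the bay's origin, 50 mm up. They grip the spear: the catch resists with up to about 10 N over the last 20 mm, snaps over some 6 mm before home and then draws the tote home; the buffers are a firm stop.
- riser: Fixed wooden bench riser, 172 mm (x) by 130 mm (y), top face 40 mm above the bench, with thin end lips; origin on the bench under its centre. The tote starts on it, nose towards the riser's +x.
- oil_can: Bystander, leave alone: red pump oiler 66x89x151 mm; origin under its centre.
- soft_jaw: Bystander, leave alone: maroon grooved vice pad 72x125x22 mm lying flat; origin under its centre.
- pliers: Bystander, leave alone: combination pliers 39x183x16 mm lying flat; origin under its centre.
- offcut: Bystander, leave alone: planed timber block 45x140x45 mm; origin under its centre.

How it is judged:
By the outcome, as a careful person would: the job done as asked, in the order asked, and still so for the second after the job is handed in, with the robot touching nothing.
It also fails if it takes over 54 s, if anything falls off the work surface, if the arm or the gripper's body presses on something with over 40 N, if the wrist force passes 120 N, or if a joint passes its speed limit or range.

## Working session

There is one attempt and no reset: what is moved stays moved. The work goes in short steps, Python scripts to look and compute and a shell command to move; the robot and the scene stay as the last step left them, time stands still between calls to the robot, and variables do not carry over. Pictures are saved under pics/ and viewed, at most 10 in all, crops included, and the job is handed in when it is done.

```bash
mkdir -p pics; cat > h.py <<'E'
import numpy as np,cv2
from workcell import manip
from scipy.spatial.transform import Rotation as R
def cap(n):
    im,d=manip.get_image(n);m=manip.camera_model(n)
    f=200/np.tan(np.radians(m['fov_y']/2))
    v,u=np.mgrid[:400,:640]
    P=np.stack([(u-m['cx'])/f*d,(v-m['cy'])/f*d,d,np.ones_like(d)],-1)@np.array(m['world_from_camera']).T
    P=P[...,:3];P[d==0]=np.nan
    return im,P,m
def save(n,im):cv2.imwrite('pics/'+n,im[...,::-1])
def st():
    s=manip.sense();print(s['clock'],np.round(s['eef_pos'],4),np.round(s['eef_rot'],3),np.round(s['ft_force'],1),s['gripper_width'],s['grip_force'],np.round(s['qpos'],2));return s
E
python3 - <<'E'
from h import *
s=st();print(R.from_rotvec(s['eef_rot']).as_matrix().round(3))
for n in('scene','top'):
    im,P,m=cap(n);save(n+'1.png',im);np.save(n+'1.npy',P);print(n,m['fov_y'],np.round(m['world_from_camera'],2))
E
```

```text
0.0 [ 0.1495 -0.6063  0.2065] [-3.117e+00 -3.790e-01  1.000e-03] [0.4 0.2 0.1] 0.08488055097441462 0.0 [ 1.23  0.44  0.02  1.57 -0.01  1.13 -0.08]
[[ 0.971  0.239 -0.001]
 [ 0.239 -0.971  0.001]
 [-0.    -0.002 -1.   ]]
scene 57.623691472893896 [[ 0.98  0.19 -0.09  0.65]
 [ 0.21 -0.87  0.46 -0.61]
 [ 0.01 -0.46 -0.89  1.04]
 [ 0.    0.    0.    1.  ]]
top 53.18689862541468 [[-0.02 -1.    0.08  0.48]
 [-1.    0.03  0.03 -0.14]
 [-0.04 -0.08 -1.    1.11]
 [ 0.    0.    0.    1.  ]]
```

View pics/scene1.png

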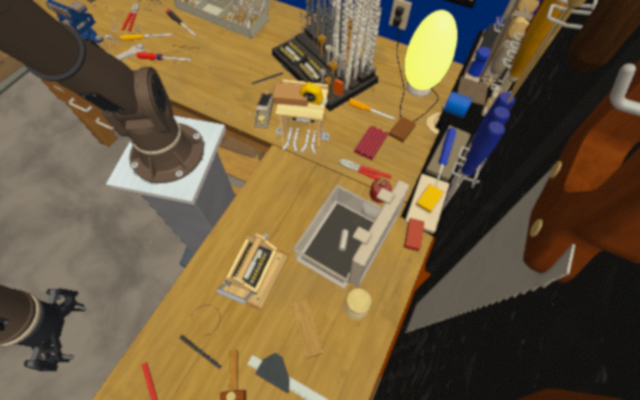

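View pics/top1.png

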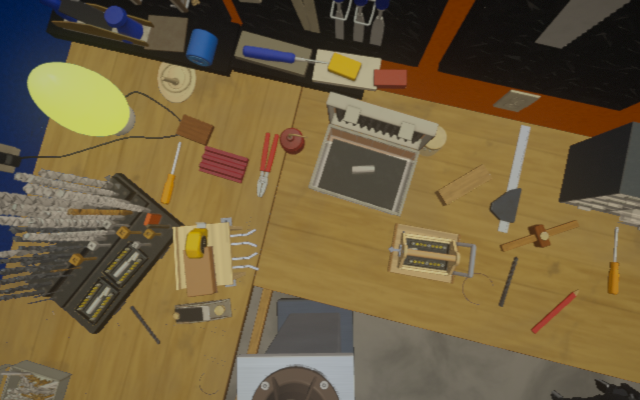

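The tote is at top-view (428,253) with its push bar at right (470,260). The rack is at (205,258) with the guide strips at (230-258, 232-270), opening to the right. Next I'll take an enlarged crop and the coordinates.

```bash
python3 - <<'E'
from h import *
im=cv2.imread('pics/top1.png');P=np.load('top1.npy')
a=cv2.resize(im[205:305,380:510],(780,600),interpolation=cv2.INTER_CUBIC)
b=cv2.resize(im[205:305,165:295],(780,600),interpolation=cv2.INTER_CUBIC)
cv2.imwrite('pics/c1.png',cv2.resize(np.vstack([a,b]),(400,600),interpolation=cv2.INTER_AREA)) if 0 else (cv2.imwrite('pics/ca.png',a),cv2.imwrite('pics/cb.png',b))
for r,c in [(253,428),(258,360),(262,471),(250,389),(247,243),(240,190),(300,400)]:print(r,c,P[r,c].round(3))
E
```

```text
253 428 [ 0.428 -0.341  0.149]
258 360 [ 0.41  -0.187 -0.   ]
262 471 [ 0.403 -0.444  0.136]
250 389 [ 0.434 -0.256  0.094]
247 243 [ 0.447  0.137 -0.003]
240 190 [0.472 0.206 0.211]
300 400 [ 0.294 -0.292  0.001]
```

View pics/ca.png

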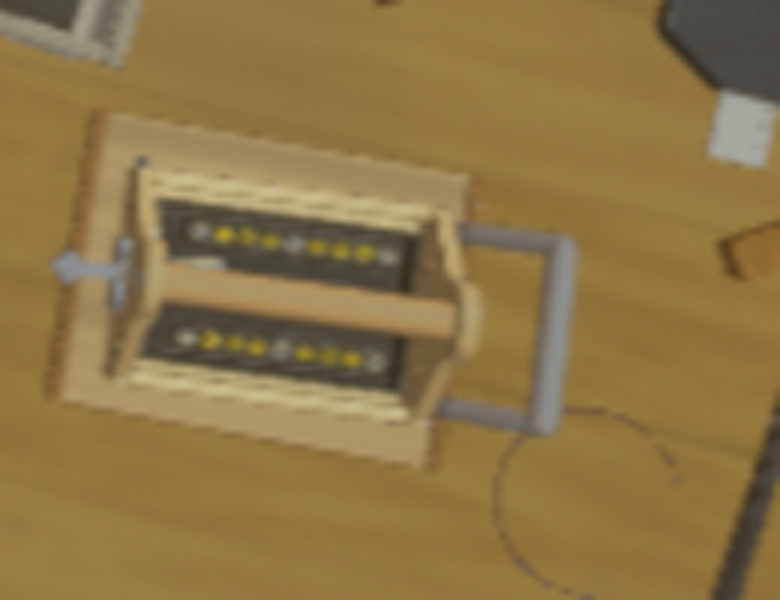

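View pics/cb.png

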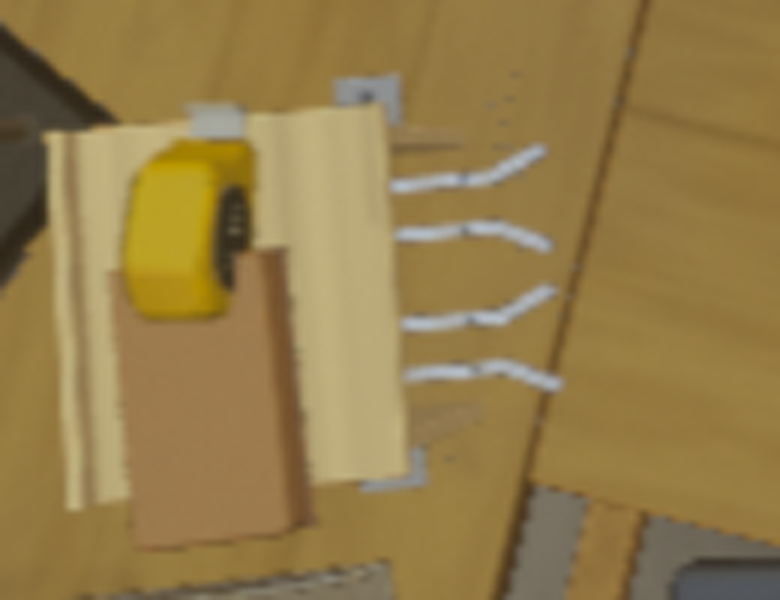

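The crops show the dowel running from (407.5,251.3) to (455.8,258), and the bar's ends at (474,246) and (471,275). The shelf's front edge runs from (229,222) to (233,285), and the strip tips are at (255-258, 230-269). I'll intersect these pixels with planes at the known heights and check the sizes.

```bash
cat >> h.py <<'E'
def ray(m,uv,z):
    f=200/np.tan(np.radians(m['fov_y']/2));T=np.array(m['world_from_camera'])
    d=T[:3,:3]@np.array([(uv[0]-m['cx'])/f,(uv[1]-m['cy'])/f,1]);o=T[:3,3]
    return o+d*(z-o[2])/d[2]
E
python3 - <<'E'
from h import *
m=manip.camera_model('top')
A=lambda p,z:ray(m,(380+p[0]/6-.5,205+p[1]/6-.5),z)
B=lambda p,z:ray(m,(165+p[0]/6-.5,205+p[1]/6-.5),z)
def seg(n,a,b):
    d=b-a;print(n,a.round(4),b.round(4),'len',np.linalg.norm(d).round(4),'ang',np.degrees(np.arctan2(d[1],d[0])).round(2),'mid',((a+b)/2).round(4))
seg('handle',A((458,318),.14),A((162,278),.14))
seg('bar',A((565,240),.132),A((545,432),.132))
seg('risL',A((432,468),.04),A((58,400),.04))
seg('risR',A((473,178),.04),A((103,114),.04))
print('spear tip',A((52,266),.09))
seg('shelf f',B((385,105),.15),B((408,478),.15))
seg('shelf right',B((385,105),.15),B((45,132),.15))
seg('shelf left',B((408,478),.15),B((70,508),.15))
seg('tips outer',B((543,150),.011),B((560,383),.011))
seg('tips inner',B((548,245),.011),B((552,290),.011))
seg('kink outer',B((488,180),.011),B((502,365),.011))
seg('kink inner',B((490,228),.011),B((500,320),.011))
seg('ends inner',B((395,187),.011),B((408,377),.011))
# depth based fits
P=np.load('top1.npy')
q=P[(abs(P[...,2]-.15)<.006)];q=q[(q[:,1]>.1)&(q[:,1]<.3)&(q[:,0]>.3)&(q[:,0]<.6)]
r=cv2.minAreaRect((q[:,:2]*1000).astype(np.float32));print('shelf',len(q),r)
q=P[205:305,380:510];q=q[(abs(q[...,2]-.146)<.005)];print('dowel',len(q),cv2.minAreaRect((q[:,:2]*1000).astype(np.float32)))
q=P[205:305,380:510];q=q[(abs(q[...,2]-.04)<.006)];print('riser',len(q),cv2.minAreaRect((q[:,:2]*1000).astype(np.float32)))
E
```

```text
handle [ 0.4151 -0.4079  0.14  ] [ 0.4334 -0.2919  0.14  ] len 0.1174 ang 81.03 mid [ 0.4243 -0.3499  0.14  ]
bar [ 0.4446 -0.454   0.132 ] [ 0.3689 -0.4423  0.132 ] len 0.0767 ang 171.17 mid [ 0.4067 -0.4481  0.132 ]
risL [ 0.3437 -0.4218  0.04  ] [ 0.3763 -0.2607  0.04  ] len 0.1643 ang 78.57 mid [ 0.36   -0.3412  0.04  ]
risR [ 0.4691 -0.4456  0.04  ] [ 0.5011 -0.285   0.04  ] len 0.1637 ang 78.73 mid [ 0.4851 -0.3653  0.04  ]
spear tip [ 0.43694999 -0.25430394  0.09      ]
shelf f [0.5125 0.1345 0.15  ] [0.3638 0.1259 0.15  ] len 0.149 ang -176.71 mid [0.4382 0.1302 0.15  ]
shelf right [0.5125 0.1345 0.15  ] [0.505  0.2736 0.15  ] len 0.1393 ang 93.1 mid [0.5088 0.204  0.15  ]
shelf left [0.3638 0.1259 0.15  ] [0.3545 0.2624 0.15  ] len 0.1368 ang 93.89 mid [0.3592 0.1942 0.15  ]
tips outer [0.4946 0.1003 0.011 ] [0.3883 0.0935 0.011 ] len 0.1065 ang -176.35 mid [0.4414 0.0969 0.011 ]
tips inner [0.451  0.0984 0.011 ] [0.4305 0.0968 0.011 ] len 0.0206 ang -175.43 mid [0.4408 0.0976 0.011 ]
kink outer [0.4814 0.1259 0.011 ] [0.397  0.1201 0.011 ] len 0.0847 ang -176.09 mid [0.4392 0.123  0.011 ]
kink inner [0.4594 0.1252 0.011 ] [0.4174 0.1209 0.011 ] len 0.0422 ang -174.19 mid [0.4384 0.123  0.011 ]
ends inner [0.4792 0.1691 0.011 ] [0.3924 0.1635 0.011 ] len 0.087 ang -176.33 mid [0.4358 0.1663 0.011 ]
shelf 1767 ((427.74896240234375, 194.54864501953125), (166.43223571777344, 128.04299926757812), 3.3423655033111572)
dowel 358 ((420.6781005859375, -362.17254638671875), (164.2411651611328, 34.87636947631836), 82.60967254638672)
riser 1120 ((418.23333740234375, -391.301513671875), (338.27703857421875, 170.63368225097656), 69.98686981201172)
```

```bash
cat >> h.py <<'E'
def go(pos,yaw=None):
    "shift (units, tool axes now) and rz to bring the TCP to pos with tool x at yaw deg, tool down"
    s=st();M=R.from_rotvec(s['eef_rot']).as_matrix()
    print('shift',(M.T@(np.array(pos)-s['eef_pos'])*10).round(3))
    y=np.degrees(np.arctan2(M[1,0],M[0,0]));print('yaw',y.round(2))
    if yaw is not None:
        c,q=np.cos(np.radians(yaw)),np.sin(np.radians(yaw))
        T=np.array([[c,q,0],[q,-c,0],[0,0,-1]])
        print('turn',(R.from_matrix(M.T@T).as_rotvec()/(np.pi/2)).round(4))
E
python3 -m inch '[[[0,0,0,0,0,-0.075],[0,0,0,0,0,-0.075],[0,0,0,0,0,-0.075],[0,0,0,0,0,-0.075],[0,0,0,0,0,-0.075],[0,0,0,0,0,-0.075],[0,0,0,0,0,-0.075],[0,0,0,0,0,-0.075],[0,0,0,0,0,-0.075],[0,0,0,0,0,-0.075]]]' 1 55
python3 -m inch '[[[0.2,0.16,0,0,0,0],[0.28,0.22,0,0,0,0],[0.28,0.22,0,0,0,0],[0.28,0.22,0,0,0,0],[0.28,0.22,0,0,0,0],[0.28,0.22,0,0,0,0],[0.28,0.22,0,0,0,0],[0.28,0.22,0,0,0,0],[0.28,0.22,0,0,0,0],[0.2,0.16,0,0,0,0]]]'
python3 -c "
from h import *
go((.4243,-.35,.121),81)"
```

```text
clock: 0.93
eef_pos: [0.1494, -0.6065, 0.2068]
eef_rot: [-2.376, -2.054, -0.001]
ft_force: [0.3, 0.3, 0.2]
gripper_width: 0.0853
grip_force: 0.0
clock: 1.77
eef_pos: [0.3972, -0.3741, 0.2072]
eef_rot: [-2.38, -2.05, -0.002]
ft_force: [1.0, -0.4, 1.6]
gripper_width: 0.0853
grip_force: 0.0
1.7667 [ 0.3972 -0.3741  0.2072] [-2.38e+00 -2.05e+00 -2.00e-03] [ 1.  -0.4  1.6] 0.08534487611681471 0.0 [ 0.94  0.34 -0.36  1.74  0.13  1.09  0.38]
shift [0.277 0.233 0.862]
yaw 81.5
turn [ 0.0002 -0.0007  0.0055]
```

```bash
python3 -m inch '[[[0.14,0.12,0,0,0,0.0055],[0.14,0.11,0,0,0,0],[0,0,0.1,0,0,0],[0,0,0.15,0,0,0],[0,0,0.15,0,0,0],[0,0,0.15,0,0,0],[0,0,0.15,0,0,0],[0,0,0.1,0,0,0],[0,0,0.06,0,0,0],[0,0,0,0,0,0]]]'
python3 -c "
from h import *
go((.4243,-.35,.121),81)
im,P,m=cap('scene');save('s2.png',cv2.resize(im[200:340,180:340],(640,560),interpolation=cv2.INTER_CUBIC))"
```

```text
clock: 2.6
eef_pos: [0.4209, -0.3528, 0.1199]
eef_rot: [-2.39, -2.035, 0.001]
ft_force: [-0.1, -1.2, 0.5]
gripper_width: 0.0855
grip_force: 0.0
2.6 [ 0.4209 -0.3528  0.1199] [-2.390e+00 -2.035e+00  1.000e-03] [-0.1 -1.2  0.5] 0.08548466269213945 0.0 [ 0.86  0.43 -0.35  1.84  0.19  0.9   0.26]
shift [ 0.033  0.029 -0.011]
yaw 80.83
turn [-0.0014 -0.0007 -0.0019]
```

View pics/s2.png

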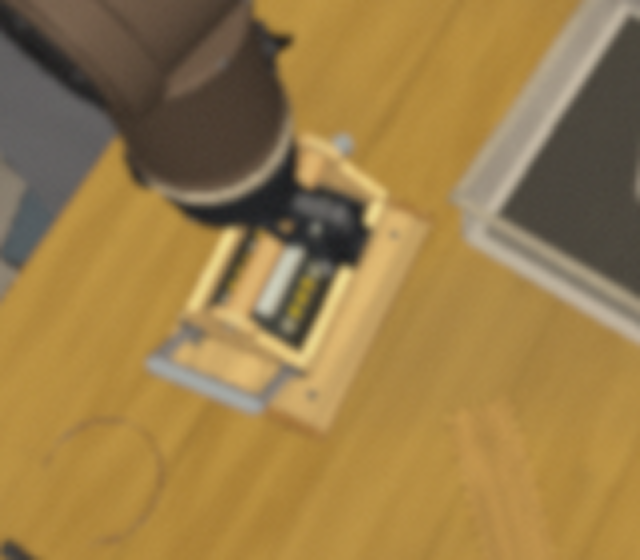

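The hand straddles the dowel at about crop (290,240), with the bar clear at (205,385). I'll trim the last 3 mm, close, wait and then lift.

```bash
python3 -m inch '[[[0.033,0.029,-0.01,0,0,0],[0,0,0,0,0,0],[0,0,0,0,0,0],[0,0,0,0,0,0],[0,0,0,0,0,0],[0,0,0,0,0,0],[0,0,0,0,0,0],[0,0,0,0,0,0],[0,0,0,0,0,0],[0,0,0,0,0,0]]]' -1 55
python3 -m inch '[[[0,0,-0.02,0,0,0],[0,0,-0.04,0,0,0],[0,0,-0.06,0,0,0],[0,0,-0.06,0,0,0],[0,0,-0.06,0,0,0],[0,0,-0.06,0,0,0],[0,0,-0.06,0,0,0],[0,0,-0.04,0,0,0],[0,0,-0.02,0,0,0],[0,0,0,0,0,0]]]'
python3 -c "
from h import *
go((.45,-.0475,.13),93.6)
im,P,m=cap('scene');save('s3.png',cv2.resize(im[180:340,180:340],(600,600),interpolation=cv2.INTER_CUBIC))"
```

```text
clock: 3.48
eef_pos: [0.4259, -0.3507, 0.1238]
eef_rot: [2.39, 2.036, 0.0]
ft_force: [-3.9, 1.2, 12.7]
gripper_width: -0.0001
grip_force: 6.5
clock: 4.32
eef_pos: [0.4256, -0.3504, 0.1649]
eef_rot: [2.391, 2.037, 0.0]
ft_force: [-0.7, -0.0, 0.2]
gripper_width: -0.0
grip_force: 0.0
4.3167 [ 0.4256 -0.3504  0.1649] [2.391 2.037 0.   ] [-0.7 -0.   0.2] -1.5591928985975538e-05 0.0 [ 0.87  0.39 -0.37  1.79  0.16  1.    0.28]
shift [ 3.029 -0.241  0.347]
yaw 80.85
turn [ 0.0004  0.0004 -0.1417]
```

View pics/s3.png

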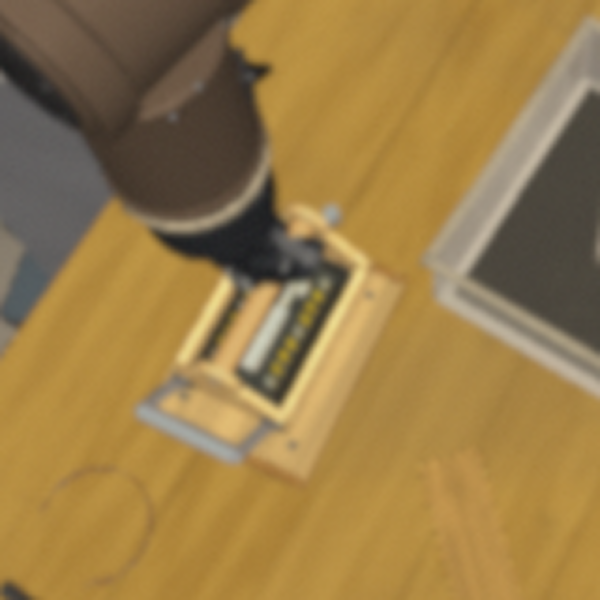

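The fingers shut on nothing. The tote still stands on the riser, with the dowel at crop (240,310) beside the hand. I'll check my handle estimate by projecting it into the scene camera.

```bash
cat >> h.py <<'E'
def proj(m,p):
    f=200/np.tan(np.radians(m['fov_y']/2));c=np.linalg.inv(np.array(m['world_from_camera']))@np.append(p,1)
    return c[0]/c[2]*f+m['cx'],c[1]/c[2]*f+m['cy'],c[2]
E
python3 - <<'E'
from h import *
s=st()
i1,P1,m1=cap('scene');i2,P2,m2=cap('top')
O=[]
for im,m,(r0,c0) in((i1,m1,(190,190)),(i2,m2,(190,370))):
    k=5
    a=cv2.resize(im[r0:r0+120,c0:c0+80 if m is m1 else c0+80],(400,600),interpolation=cv2.INTER_CUBIC)[...,::-1].copy()
    for p,col in(((.4151,-.4079,.14),(0,0,255)),((.4334,-.2919,.14),(0,0,255)),(s['eef_pos'],(255,0,255)),((.4446,-.454,.132),(0,255,0)),((.3689,-.4423,.132),(0,255,0))):
        u,v,_=proj(m,np.array(p));cv2.circle(a,(int((u+.5-c0)*k),int((v+.5-r0)*k)),6,col,2)
    O.append(a)
cv2.imwrite('pics/p4.png',np.hstack(O))
print(m1['cx'],m1['cy'],m2['cx'],m2['cy'])
E
```

```text
4.3667 [ 0.4255 -0.3503  0.1645] [ 2.391  2.037 -0.   ] [ 0.9  0.4 -0.3] -5.202238843214082e-05 0.0 [ 0.87  0.39 -0.37  1.79  0.16  1.    0.28]
320.0880890280405 201.13810951194804 325.9213522539665 201.49943342452258
```

View pics/p4.png

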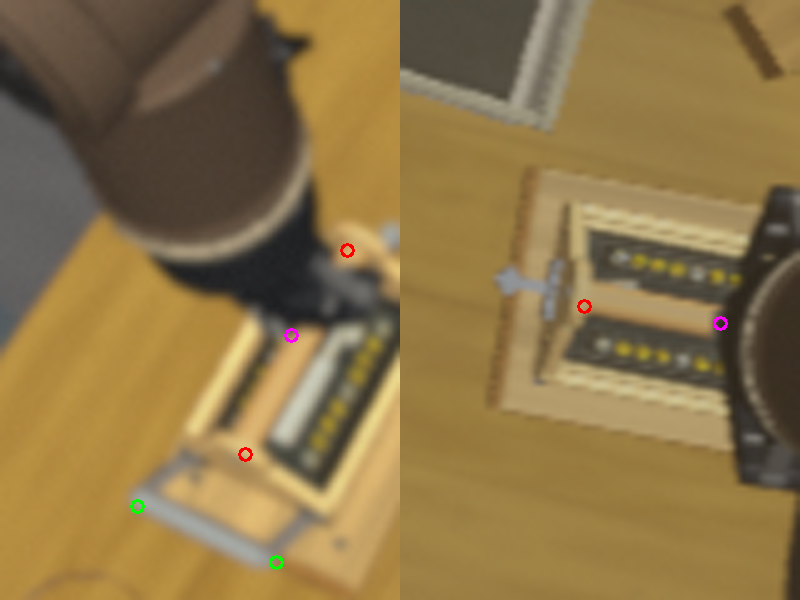

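The projected dowel ends and bar ends match both views, and the tote has shifted a few mm (spear tip 389,249 → 389,246). I'll compare the depth of the dowel and of the fingertips directly to find the height discrepancy.

```bash
python3 - <<'E'
from h import *
s=st();t=np.array(s['eef_pos'])
c,q=np.cos(np.radians(81)),np.sin(np.radians(81))
for n in('scene','top'):
    im,P,m=cap(n);Q=P.reshape(-1,3);col=im.reshape(-1,3).astype(int)
    L=Q-np.array([.4243,-.35,0]);x=L[:,0]*c+L[:,1]*q;y=-L[:,0]*q+L[:,1]*c
    dark=col.max(1)<60
    ok=(abs(x)<40)&(abs(y)<.12)&(Q[:,2]>.0)
    print(n)
    for a in(-.045,-.03,.03,.045):
        k=ok&(abs(x-a)<.006)&~dark
        print(' x',a,[(round(b*1000),np.round(np.median(Q[k&(abs(y-b)<.004),2]),3),int((k&(abs(y-b)<.004)).sum())) for b in np.arange(-.024,.025,.008)])
    k=ok&dark&(abs(x)<.06)&(Q[:,2]>.13)
    for z in np.arange(.14,.30,.02):
        j=k&(abs(Q[:,2]-z)<.01)
        if j.sum()>3:print('  hand z',round(z,2),j.sum(),'x',x[j].min().round(3),x[j].max().round(3),'y',y[j].min().round(3),y[j].max().round(3))
E
```

```text
4.4667 [ 0.4252 -0.3501  0.164 ] [-2.391 -2.037  0.   ] [ 0.  -0.   1.4] -0.0001231646133521596 0.0 [ 0.87  0.39 -0.37  1.79  0.16  1.    0.28]
scene
 x -0.045 [(-24, np.float64(0.588), 79), (-16, np.float64(0.593), 113), (-8, np.float64(0.456), 168), (0, np.float64(0.46), 154), (8, np.float64(0.591), 119), (16, np.float64(0.608), 63), (24, np.float64(0.601), 57)]
 x -0.03 [(-24, np.float64(0.469), 245), (-16, np.float64(0.592), 70), (-8, np.float64(0.596), 78), (0, np.float64(0.598), 77), (8, np.float64(0.609), 58), (16, np.float64(0.614), 54), (24, np.float64(0.617), 68)]
 x 0.03 [(-24, np.float64(0.601), 70), (-16, np.float64(0.605), 67), (-8, np.float64(0.608), 70), (0, np.float64(0.61), 75), (8, np.float64(0.615), 80), (16, np.float64(0.619), 52), (24, np.float64(0.624), 46)]
 x 0.045 [(-24, np.float64(0.603), 22), (-16, np.float64(0.607), 31), (-8, np.float64(0.612), 39), (0, np.float64(0.616), 47), (8, np.float64(0.621), 46), (16, np.float64(0.623), 40), (24, np.float64(0.624), 35)]
  hand z 0.22 4 x -0.008 -0.006 y -0.015 -0.012
  hand z 0.24 33 x -0.012 0.002 y -0.03 0.002
 
[... 392 characters left out ...]
loat64(0.599), 65), (0, np.float64(0.606), 66), (8, np.float64(0.611), 68), (16, np.float64(0.615), 78), (24, np.float64(0.619), 70)]
 x 0.03 [(-24, np.float64(0.601), 97), (-16, np.float64(0.607), 65), (-8, np.float64(0.611), 58), (0, np.float64(0.614), 63), (8, np.float64(0.616), 77), (16, np.float64(0.619), 90), (24, np.float64(0.624), 128)]
 x 0.045 [(-24, np.float64(0.596), 77), (-16, np.float64(0.597), 105), (-8, np.float64(0.597), 123), (0, np.float64(0.616), 114), (8, np.float64(0.621), 111), (16, np.float64(0.623), 91), (24, np.float64(0.625), 86)]
  hand z 0.24 4 x 0.011 0.013 y -0.03 -0.026
  hand z 0.26 46 x 0.004 0.012 y -0.043 0.042
  hand z 0.28 40 x -0.01 0.013 y -0.056 0.056
```

```bash
python3 - <<'E'
from h import *
s=st()
c,q=np.cos(np.radians(81)),np.sin(np.radians(81))
f=lambda Q:((Q[...,0]-.4243)*c+(Q[...,1]+.35)*q,-(Q[...,0]-.4243)*q+(Q[...,1]+.35)*c,Q[...,2])
D={'top0':np.load('top1.npy'),'scene0':np.load('scene1.npy')}
for n in('scene','top'):D[n+'1']=cap(n)[1]
for n,P in D.items():
    x,y,z=f(P.reshape(-1,3))
    for a in(-.045,-.02,0,.02,.045):
        print(n,a,[(round(b*1000),*(np.round(np.percentile(z[k],[10,90]),3) if (k:=(abs(x-a)<.008)&(abs(y-b)<.003)&(z<.3)).sum()>2 else ())) for b in np.arange(-.024,.025,.006)])
E
```

```text
4.5667 [ 0.4252 -0.3501  0.164 ] [-2.391 -2.037  0.   ] [-0.1  1.2  0.2] -9.529742455577565e-05 0.0 [ 0.87  0.39 -0.37  1.79  0.16  1.    0.28]
top0 -0.045 [(-24, np.float64(0.082), np.float64(0.095)), (-18, np.float64(0.082), np.float64(0.102)), (-12, np.float64(0.08), np.float64(0.094)), (-6, np.float64(0.081), np.float64(0.146)), (0, np.float64(0.145), np.float64(0.151)), (6, np.float64(0.144), np.float64(0.15)), (12, np.float64(0.081), np.float64(0.142)), (18, np.float64(0.079), np.float64(0.096)), (24, np.float64(0.081), np.float64(0.101))]
top0 -0.02 [(-24, np.float64(0.08), np.float64(0.096)), (-18, np.float64(0.09), np.float64(0.103)), (-12, np.float64(0.079), np.float64(0.086)), (-6, np.float64(0.08), np.float64(0.148)), (0, np.float64(0.146), np.float64(0.15)), (6, np.float64(0.145), np.float64(0.148)), (12, np.float64(0.078), np.float64(0.142)), (18, np.float64(0.08), np.float64(0.093)), (24, np.float64(0.09), np.float64(0.105))]
top0 0 [(-24, np.float64(0.082), np.float64(0.099)), (-18, np.float64(0.088), np.float64(0.105)), (-12, np.float64(0.078), np.float64(0.084)), (-
[... 5182 characters left out ...]
loat64(0.079), np.float64(0.144)), (-6, np.float64(0.145), np.float64(0.149)), (0, np.float64(0.146), np.float64(0.151)), (6, np.float64(0.079), np.float64(0.146)), (12, np.float64(0.08), np.float64(0.083)), (18, np.float64(0.089), np.float64(0.102)), (24, np.float64(0.084), np.float64(0.241))]
top1 0.045 [(-24, np.float64(0.081), np.float64(0.101)), (-18, np.float64(0.08), np.float64(0.089)), (-12, np.float64(0.079), np.float64(0.146)), (-6, np.float64(0.145), np.float64(0.15)), (0, np.float64(0.144), np.float64(0.149)), (6, np.float64(0.08), np.float64(0.142)), (12, np.float64(0.078), np.float64(0.091)), (18, np.float64(0.08), np.float64(0.101)), (24, np.float64(0.079), np.float64(0.088))]
```

```bash
python3 - <<'E'
from h import *
s=st();t=np.array(s['eef_pos']);M=R.from_rotvec(s['eef_rot']).as_matrix()
for n in('scene','top'):
    im,P,m=cap(n);u,v,_=proj(m,t);print(n,'tcp px',round(u),round(v))
    L=(P-t)@M*1000
    k=(P[...,2]>.153)&(np.abs(L[...,0])<70)&(np.abs(L[...,1])<80)&(P[...,2]<.31)
    for z in range(-140,20,10):
        j=k&(np.abs(L[...,2]-z)<5)
        if j.sum():print(z,j.sum(),'x',np.percentile(L[j][:,0],[0,10,50,90,100]).round(),'y',np.percentile(L[j][:,1],[0,10,50,90,100]).round())
E
```

```text
4.6667 [ 0.4253 -0.3501  0.164 ] [-2.391 -2.037  0.   ] [ 0.4 -0.7 -0.6] 0.00014272239080120977 0.0 [ 0.87  0.39 -0.37  1.79  0.16  1.    0.28]
scene tcp px 248 257
-140 27 x [-11. -11.  -6.   7.   9.] y [31. 35. 38. 41. 42.]
-130 30 x [-12. -11.  -2.   3.   6.] y [24. 30. 41. 44. 47.]
-120 83 x [-20. -11.  -3.   7.  11.] y [15. 26. 53. 60. 61.]
-110 46 x [-18. -13. -10.   9.  12.] y [ 9. 19. 47. 61. 62.]
-100 19 x [-18. -18. -13. -11.  -7.] y [ 8.  9. 18. 49. 54.]
-90 19 x [-17. -14. -12.  -9.  -4.] y [ 5. 16. 34. 41. 46.]
-80 36 x [-14. -12.  -5.   1.   4.] y [14. 16. 25. 29. 33.]
-70 18 x [-14. -14. -12.  -7.  -5.] y [-13.  -9.   9.  18.  32.]
-60 8 x [-13. -12. -12.  -7.  -6.] y [-4. -2.  3. 13. 14.]
-50 7 x [-12. -12. -11.  -7.  -7.] y [-6. -3.  7. 14. 15.]
-40 14 x [-12. -12. -11.  -7.  -7.] y [-13.  -4.   5.  11.  14.]
-30 6 x [-11. -11. -10.  -7.  -7.] y [-6. -3.  5.  9. 10.]
0 1 x [-60. -60. -60. -60. -60.] y [-0. -0. -0. -0. -0.]
10 35 x [-62. -60.  61.  65.  67.] y [-14.  -6.   1.  10.  14.]
top tcp px 433 254
-140 15 x [-4.  7.  9. 11. 11.] y [-39. -38.  37.  41.  43.]
-130 33 x [-4. -2.  2. 10. 11.] y [-47. -44.  40.  46.  48.]
-120 150 x [-12.  -8.   1.  10.  14.] y [-60. -57.  47.  58.  61.]
-110 74 x [-11.  -9.   9.  12.  14.] y [-61. -52.   1.  57.  62.]
-100 47 x [ 4.  5. 11. 12. 13.] y [-54. -46.  34.  45.  55.]
-90 26 x [ 6.  8. 12. 12. 12.] y [-43. -39.  29.  39.  44.]
-80 21 x [11. 12. 12. 14. 14.] y [-39. -35.  25.  35.  40.]
-70 3 x [12. 12. 12. 12. 12.] y [-29. -19.  22.  31.  33.]
-40 5 x [11. 11. 11. 11. 11.] y [-6. -4.  1.  5.  6.]
-30 4 x [11. 11. 11. 11. 11.] y [-4. -2.  2.  5.  5.]
0 2 x [66. 66. 66. 66. 66.] y [3. 3. 4. 5. 5.]
10 28 x [61. 62. 65. 68. 69.] y [-9. -7.  3. 12. 15.]
```

The depth shows the real fingertips ending about 25 mm above the reported TCP: nothing of the hand lies beyond tool z = −26 mm. The fingers shut at a reported z of 0.124, so they closed right on top of the dowel at 0.148. I'll subtract 25 mm from the commanded heights and grasp again.

```bash
python3 -m inch '[[[0,0,0,0,0,0.02],[0,0,0,0,0,0],[0,0,0,0,0,0],[0,0,0,0,0,0],[0,0,0,0,0,0],[0,0,0,0,0,0],[0,0,0,0,0,0],[0,0,0,0,0,0],[0,0,0,0,0,0],[0,0,0,0,0,0]]]' 1 55
python3 -m inch '[[[0,0,0.06,0,0,0],[0,0,0.08,0,0,0],[0,0,0.08,0,0,0],[0,0,0.08,0,0,0],[0,0,0.08,0,0,0],[0,0,0.08,0,0,0],[0,0,0.08,0,0,0],[0,0,0.08,0,0,0],[0,0,0.06,0,0,0],[0,0,0,0,0,0]]]'
python3 -m inch '[[[0,0,0,0,0,0],[0,0,0,0,0,0],[0,0,0,0,0,0],[0,0,0,0,0,0],[0,0,0,0,0,0],[0,0,0,0,0,0],[0,0,0,0,0,0],[0,0,0,0,0,0],[0,0,0,0,0,0],[0,0,0,0,0,0]]]' -1 55
```

```text
clock: 5.6
eef_pos: [0.4254, -0.3502, 0.1643]
eef_rot: [-2.423, -2.0, 0.0]
ft_force: [0.1, 0.4, -0.6]
gripper_width: 0.0853
grip_force: 0.0
clock: 6.43
eef_pos: [0.4247, -0.3497, 0.0948]
eef_rot: [-2.422, -1.998, 0.001]
ft_force: [-0.0, -0.3, 0.2]
gripper_width: 0.0853
grip_force: 0.0
clock: 7.27
eef_pos: [0.4253, -0.3504, 0.0966]
eef_rot: [2.423, 1.999, -0.0]
ft_force: [-1.6, 1.0, 6.4]
gripper_width: 0.0146
grip_force: 53.4
```

```bash
python3 -m inch '[[[0,0,-0.02,0,0,0],[0,0,-0.05,0,0,0],[0,0,-0.08,0,0,0],[0,0,-0.08,0,0,0],[0,0,-0.08,0,0,0],[0,0,-0.08,0,0,0],[0,0,-0.06,0,0,0],[0,0,-0.04,0,0,0],[0,0,-0.01,0,0,0],[0,0,0,0,0,0]]]'
python3 -c "
from h import *
go((.45,-.0475,.0966),93.6)"
```

```text
clock: 8.1
eef_pos: [0.4255, -0.3503, 0.1466]
eef_rot: [2.423, 1.999, 0.0]
ft_force: [-0.2, -0.1, -7.2]
gripper_width: 0.0142
grip_force: 53.7
8.1 [ 0.4255 -0.3503  0.1466] [2.423 1.999 0.   ] [-0.2 -0.1 -7.2] 0.014158006786627597 53.72842848300934 [ 0.86  0.4  -0.36  1.81  0.17  0.96  0.24]
shift [ 3.02  -0.335  0.499]
yaw 79.05
turn [ 0.0003  0.0002 -0.1617]
```

```bash
python3 -m inch '[[[0.05,-0.005,0,0,0,0],[0.1,-0.01,0,0,0,0],[0.15,-0.017,0,0,0,0],[0.18,-0.02,0,0,0,0],[0.18,-0.02,0,0,0,0],[0.18,-0.02,0,0,0,0],[0.18,-0.02,0,0,0,0],[0.18,-0.02,0,0,0,0],[0.18,-0.02,0,0,0,0],[0.18,-0.02,0,0,0,0]]]'
python3 -m inch '[[[0.18,-0.02,0,0,0,0],[0.18,-0.02,0,0,0,0],[0.18,-0.02,0,0,0,0],[0.18,-0.02,0,0,0,0],[0.18,-0.02,0,0,0,0],[0.18,-0.02,0,0,0,0],[0.14,-0.02,0,0,0,0],[0.1,-0.01,0,0,0,0],[0.05,-0.01,0,0,0,0],[0,0,0,0,0,0]]]'
python3 -m inch '[[[0,0,0,0,0,-0.01],[0,0,0,0,0,-0.02],[0,0,0,0,0,-0.025],[0,0,0,0,0,-0.025],[0,0,0,0,0,-0.025],[0,0,0,0,0,-0.025],[0,0,0,0,0,-0.02],[0,0,0,0,0,-0.01],[0,0,0,0,0,0],[0,0,0,0,0,0]]]'
python3 -c "
from h import *
go((.45,-.0475,.0566),93.6)
im,P,m=cap('top');save('t5.png',cv2.resize(im[180:310,160:460],(800,347),interpolation=cv2.INTER_CUBIC));np.save('t5.npy',P)"
```

```text
clock: 8.93
eef_pos: [0.4378, -0.1917, 0.1461]
eef_rot: [-2.422, -2.0, 0.0]
ft_force: [-0.1, 0.5, -7.6]
gripper_width: 0.0143
grip_force: 53.7
clock: 9.77
eef_pos: [0.4482, -0.0548, 0.1463]
eef_rot: [-2.421, -2.002, -0.0]
ft_force: [0.3, 0.4, -7.6]
gripper_width: 0.0143
grip_force: 53.6
clock: 10.6
eef_pos: [0.4484, -0.0569, 0.1462]
eef_rot: [2.155, 2.285, -0.0]
ft_force: [-0.2, 0.1, -8.6]
gripper_width: 0.014
grip_force: 53.7
10.6 [ 0.4484 -0.0569  0.1462] [ 2.155  2.285 -0.   ] [-0.2  0.1 -8.6] 0.014021833060339016 53.74942660331726 [ 0.46  0.28 -0.54  2.02  0.18  0.89 -0.12]
shift [0.093 0.022 0.896]
yaw 93.35
turn [-0.0001  0.0001 -0.0027]
```

View pics/t5.png

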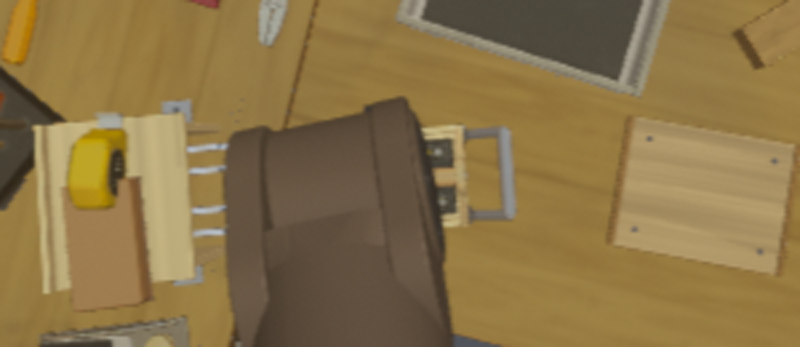

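```bash
python3 -m inch '[[[0.05,0.01,0,0,0,-0.0027],[0.043,0.012,0.05,0,0,0],[0,0,0.1,0,0,0],[0,0,0.12,0,0,0],[0,0,0.12,0,0,0],[0,0,0.12,0,0,0],[0,0,0.12,0,0,0],[0,0,0.1,0,0,0],[0,0,0.07,0,0,0],[0,0,0.02,0,0,0]]]'
python3 - <<'E'
from h import *
m=manip.camera_model('top')
a=ray(m,(348.6,228.5),.182);b=ray(m,(351.1,260.4),.182)
d=b-a;print('bar was',a,b,np.linalg.norm(d),np.degrees(np.arctan2(d[1],d[0]))-90,(a+b)/2)
P=np.load('t5.npy').reshape(-1,3)
for (x,y) in((.45,.06),(.44,.09),(.53,0),(.36,.1),(.5,.15),(.52,-.1),(.42,-.2)):
    k=(abs(P[:,0]-x)<.008)&(abs(P[:,1]-y)<.008);print(x,y,k.sum(),np.round(np.median(P[k,2]),4))
go((.45,-.0475,.0566),93.6)
E
```

```text
clock: 11.48
eef_pos: [0.4493, -0.0466, 0.0629]
eef_rot: [-2.147, -2.291, 0.002]
ft_force: [0.1, 0.4, -7.8]
gripper_width: 0.0142
grip_force: 53.7
bar was [ 0.48965666 -0.15421769  0.182     ] [ 0.41644385 -0.15791337  0.182     ] 0.07330602728900601 -267.1102354254965 [ 0.45305025 -0.15606553  0.182     ]
0.45 0.06 0 nan
0.44 0.09 0 nan
0.53 0 30 0.0003
0.36 0.1 0 nan
0.5 0.15 48 0.1497
0.52 -0.1 36 -0.0002
0.42 -0.2 35 0.0005
11.4833 [ 0.4493 -0.0466  0.0629] [-2.147e+00 -2.291e+00  2.000e-03] [ 0.1  0.4 -7.8] 0.014244688267455487 53.72033357620239 [ 0.38  0.4  -0.5   2.11  0.3   0.69 -0.25]
shift [-0.009  0.007  0.063]
yaw 93.72
turn [-0.0013 -0.0003  0.0013]
  return _methods._mean(a, axis=axis, dtype=dtype,
  ret = ret.dtype.type(ret / rcount)
```

Bar angle 92.9° against a tool yaw of 93.35°, midpoint about 99 mm behind the handle: consistent. I'll ease the last 6 mm down.

```bash
python3 -m inch '[[[0,0,0.01,0,0,0],[0,0,0.01,0,0,0],[0,0,0.01,0,0,0],[0,0,0.01,0,0,0],[0,0,0.01,0,0,0],[0,0,0.005,0,0,0],[0,0,0.005,0,0,0],[0,0,0.005,0,0,0],[0,0,0,0,0,0],[0,0,0,0,0,0]]]'
```

```text
clock: 12.32
eef_pos: [0.4501, -0.0469, 0.0578]
eef_rot: [2.149, 2.292, -0.0]
ft_force: [0.7, 0.5, -7.5]
gripper_width: 0.0144
grip_force: 53.7
```

```bash
python3 -m inch '[[[0,0,0.005,0,0,0],[0,0,0.005,0,0,0],[0,0,0.005,0,0,0],[0,0,0,0,0,0],[0,0,0,0,0,0],[0,0,0,0,0,0],[0,0,0,0,0,0],[0,0,0,0,0,0],[0,0,0,0,0,0],[0,0,0,0,0,0]]]'
```

```text
clock: 13.15
eef_pos: [0.4503, -0.0468, 0.0567]
eef_rot: [2.148, 2.291, 0.0]
ft_force: [-4.2, -1.2, 5.3]
gripper_width: 0.0139
grip_force: 55.3
```

```bash
python3 -m inch '[[[0,0,-0.004,0,0,0],[0,0,0,0,0,0],[0,0,0,0,0,0],[0,0,0,0,0,0],[0,0,0,0,0,0],[0,0,0,0,0,0],[0,0,0,0,0,0],[0,0,0,0,0,0],[0,0,0,0,0,0],[0,0,0,0,0,0]]]' 0.1 45
python3 -m inch '[[[0,0,-0.06,0,0,0],[0,0,-0.15,0,0,0],[0,0,-0.2,0,0,0],[0,0,-0.2,0,0,0],[0,0,-0.2,0,0,0],[0,0,-0.2,0,0,0],[-0.2,0,-0.1,0,0,0],[-0.3,0,0,0,0,0],[-0.3,0,0,0,0,0],[-0.3,0,0,0,0,0]]]'
python3 -m inch '[[[-0.1,0,0,0,0,0.075],[0,0,0,0,0,0.075],[0,0,0,0,0,0.075],[0,0,0,0,0,0.075],[0,0,0,0,0,0.075],[0,0,0,0,0,0.075],[0,0,0,0,0,0.075],[0,0,0,0,0,0.075],[0,0,0,0,0,0.075],[0,0,0,0,0,0.075]]]' -0.45
python3 -m inch '[[[-0.3,0,0,0,0,0.075],[-0.2,0,0,0,0,0.075],[-0.2,0,0,0,0,0.075],[0,0,0,0,0,0.025],[0,0,0,0,0,0],[0,0,0,0,0,0],[0,0,0,0,0,0],[0,0,0,0,0,0],[0,0,0,0,0,0],[0,0,0,0,0,0]]]'
python3 - <<'E'
from h import *
go((.4563,-.148,.06),3.6)
im,P,m=cap('top');save('t6.png',cv2.resize(im[180:320,190:390],(800,560),interpolation=cv2.INTER_CUBIC));np.save('t6.npy',P)
im,P,m=cap('scene');save('s6.png',im);np.save('s6.npy',P)
E
```

```text
clock: 13.98
eef_pos: [0.4501, -0.0468, 0.0567]
eef_rot: [2.149, 2.292, -0.0]
ft_force: [0.3, -0.6, 0.2]
gripper_width: 0.047
grip_force: 0.0
clock: 14.82
eef_pos: [0.4573, -0.1577, 0.1687]
eef_rot: [2.147, 2.292, 0.001]
ft_force: [0.4, -1.1, -0.3]
gripper_width: 0.0474
grip_force: 0.0
clock: 15.65
eef_pos: [0.4578, -0.1664, 0.1682]
eef_rot: [-3.062, -0.704, -0.0]
ft_force: [0.5, 0.1, 0.1]
gripper_width: 0.0236
grip_force: 0.0
clock: 16.48
eef_pos: [0.3928, -0.1907, 0.1676]
eef_rot: [-3.14, -0.103, 0.0]
ft_force: [0.3, -0.3, 0.3]
gripper_width: 0.0234
grip_force: 0.0
16.4833 [ 0.3928 -0.1907  0.1676] [-3.14  -0.103  0.   ] [ 0.3 -0.3  0.3] 0.02341683463860104 0.0 [ 0.49  0.19 -0.19  2.05  0.04  0.91 -1.22]
shift [ 0.662 -0.384  1.076]
yaw 3.75
turn [-0.0001  0.0001  0.0017]
```

View pics/t6.png

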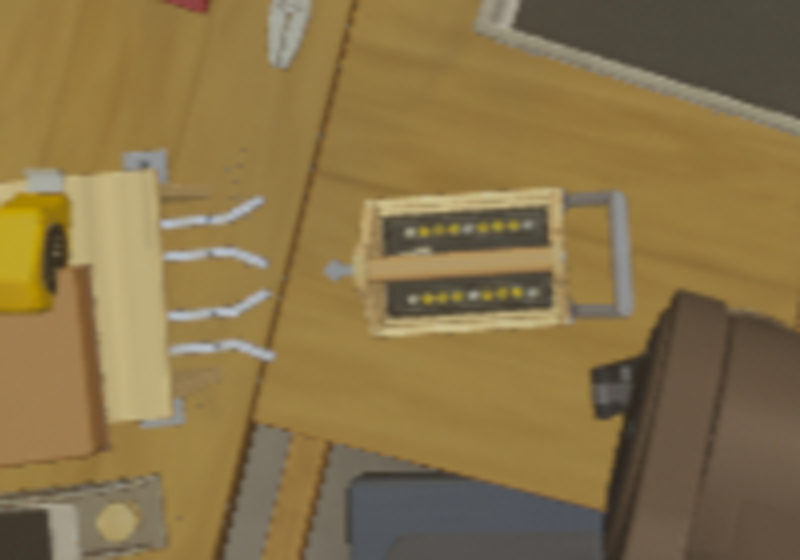

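The tote stands upright in front of the bay, with the bar from (620,195) to (625,313), the spear tip at (325,270) and the strip tips at x≈265. I'll measure the alignment and the bar.

```bash
python3 - <<'E'
from h import *
m=manip.camera_model('top');A=lambda p,z:ray(m,(190+p[0]/4-.5,180+p[1]/4-.5),z)
def ang(a,b):d=b-a;return np.degrees(np.arctan2(d[1],d[0])).round(2)
h0,h1=A((553,259),.10),A((370,269),.10);b0,b1=A((620,195),.092),A((625,313),.092);sp=A((325,270),.05)
print('handle',h0,h1,np.linalg.norm(h1-h0),ang(h0,h1),(h0+h1)/2);print('bar',(b0+b1)/2,np.linalg.norm(b1-b0),ang(b0,b1)-90+0);print('spear',sp)
t=[A(p,.011) for p in((263,200),(266,265),(269,293),(273,355))];k=[A(p,.011) for p in((213,219),(213,255),(220,318),(222,347))]
M=sum(t)/4;K=sum(k)/4;print('mouth',M,'kink',K,ang(M,K),'perp',ang(t[0],t[3]),ang(k[0],k[3]))
f=[A(p,.15) for p in((156,171),(170,418))];print('shelf',(f[0]+f[1])/2,ang(*f))
P=np.load('t6.npy')
q=P[215:265,335:355].reshape(-1,3);q=q[(q[:,2]>.085)&(q[:,2]<.11)];print('bar depth',len(q),np.median(q,0),q.min(0),q.max(0))
# bar fit
c=q[:,:2].mean(0);print(c,np.degrees(np.arctan2(*np.linalg.svd(q[:,:2]-c,full_matrices=False)[2][0][::-1])))
q=P[240:252,285:325].reshape(-1,3);q=q[(q[:,2]>.1)&(q[:,2]<.115)];c=q[:,:2].mean(0);print('dowel',c,np.median(q[:,2]),np.degrees(np.arctan2(*np.linalg.svd(q[:,:2]-c,full_matrices=False)[2][0][::-1])))
E
```

```text
handle [ 0.45215502 -0.10249751  0.1       ] [0.44847401 0.0130701  0.1       ] 0.11562621396503305 91.82 [ 0.45031451 -0.0447137   0.1       ]
bar [ 0.45418753 -0.14627368  0.092     ] 0.0743028702778558 -269.12
spear [0.44684633 0.05036713 0.05      ]
mouth [0.44091646 0.09684936 0.011     ] kink [0.437227   0.13204718 0.011     ] 95.98 perp -176.84 -176.36
shelf [0.43809    0.13100758 0.15      ] -176.99
bar depth 166 [ 0.45296468 -0.14335978  0.09656775] [ 0.41370404 -0.15065903  0.08500747] [ 0.49231702 -0.12984427  0.10186531]
[ 0.45270142 -0.14310706] -178.4645591645493
dowel [ 0.45020777 -0.04439058] 0.1066888403935562 92.53992942782592
```

```bash
python3 - <<'E'
from h import *
go((.4542,-.1457,.0485),2.3)
E
```

```text
16.5833 [ 0.3926 -0.1908  0.1676] [-3.14  -0.102  0.   ] [-0.2 -0.3 -0.6] 0.02349317977262521 0.0 [ 0.49  0.19 -0.19  2.05  0.04  0.91 -1.22]
shift [ 0.644 -0.41   1.191]
yaw 3.73
turn [-0.0001  0.0001  0.0159]
```

```bash
python3 -m inch '[[[0.15,-0.1,0,0,0,0],[0.2,-0.11,0,0,0,0],[0.2,-0.1,0,0,0,0],[0.094,-0.1,0,0,0,0],[0,0,0,0,0,0.016],[0,0,0.15,0,0,0],[0,0,0.2,0,0,0],[0,0,0.15,0,0,0],[0,0,0,0,0,0],[0,0,0,0,0,0]]]'
python3 - <<'E'
from h import *
go((.4542,-.1457,.0485),2.3)
E
```

```text
clock: 17.42
eef_pos: [0.4532, -0.1461, 0.1174]
eef_rot: [-3.141, -0.061, 0.003]
ft_force: [-0.2, 0.4, -0.1]
gripper_width: 0.0235
grip_force: 0.0
17.4167 [ 0.4532 -0.1461  0.1174] [-3.141e+00 -6.100e-02  3.000e-03] [-0.2  0.4 -0.1] 0.023505708976640168 0.0 [ 0.37  0.31 -0.21  2.02  0.09  0.81 -1.42]
shift [ 0.012 -0.003  0.689]
yaw 2.21
turn [-0.0002  0.0013 -0.001 ]
```

```bash
python3 -m inch '[[[0.01,0,0.05,0,0,0],[0,0,0.06,0,0,0],[0,0,0.06,0,0,0],[0,0,0.06,0,0,0],[0,0,0.06,0,0,0],[0,0,0.06,0,0,0],[0,0,0.05,0,0,0],[0,0,0.03,0,0,0],[0,0,0,0,0,0],[0,0,0,0,0,0]]]'
```

```text
clock: 18.25
eef_pos: [0.4551, -0.1457, 0.0746]
eef_rot: [-3.141, -0.062, 0.001]
ft_force: [0.1, 0.3, 0.1]
gripper_width: 0.0234
grip_force: 0.0
```

```bash
python3 -m inch '[[[0,0,0.04,0,0,0],[0,0,0.05,0,0,0],[0,0,0.05,0,0,0],[0,0,0.05,0,0,0],[0,0,0.04,0,0,0],[0,0,0.02,0,0,0],[0,0,0.01,0,0,0],[0,0,0,0,0,0],[0,0,0,0,0,0],[0,0,0,0,0,0]]]'
python3 - <<'E'
from h import *
go((.4542,-.1457,.0485),2.3)
im,P,m=cap('scene');save('s7.png',cv2.resize(im[110:290,210:390],(600,600),interpolation=cv2.INTER_CUBIC))
E
```

```text
clock: 19.08
eef_pos: [0.4553, -0.1458, 0.0489]
eef_rot: [3.141, 0.062, 0.001]
ft_force: [-0.1, -0.4, 0.2]
gripper_width: 0.0236
grip_force: 0.0
19.0833 [ 0.4553 -0.1458  0.0489] [3.141e+00 6.200e-02 1.000e-03] [-0.1 -0.4  0.2] 0.023575393969138804 0.0 [ 0.35  0.42 -0.19  2.09  0.13  0.65 -1.46]
shift [-0.011 -0.001  0.004]
yaw 2.26
turn [ 0.0001 -0.0002 -0.0005]
```

View pics/s7.png

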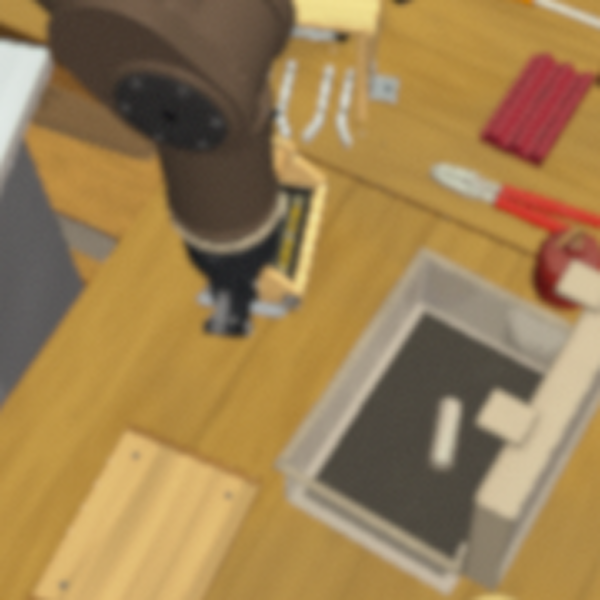

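The fingers straddle the middle of the bar at crop (240,310). That was my tenth picture, so from here I'll rely on numbers. Closing.

```bash
python3 -m inch '[[[0,0,0,0,0,0],[0,0,0,0,0,0],[0,0,0,0,0,0],[0,0,0,0,0,0],[0,0,0,0,0,0],[0,0,0,0,0,0],[0,0,0,0,0,0],[0,0,0,0,0,0],[0,0,0,0,0,0],[0,0,0,0,0,0]]]' -1 45
```

```text
clock: 19.97
eef_pos: [0.4553, -0.1458, 0.0488]
eef_rot: [3.141, 0.062, 0.0]
ft_force: [-0.1, 0.4, 3.7]
gripper_width: 0.0103
grip_force: 44.0
```

```bash
python3 -m inch '[[[0,0,-0.003,0,0,0],[0,0,-0.003,0,0,0],[0,0,0,0,0,0],[0,0,0,0,0,0],[0,0,0,0,0,0],[0,0,0,0,0,0],[0,0,0,0,0,0],[0,0,0,0,0,0],[0,0,0,0,0,0],[0,0,0,0,0,0]]]'
python3 - <<'E'
from h import *
z=[]
for i in range(5):
    manip.get_image('top');z.append(manip.sense()['ft_force'])
print(np.mean(z,0),np.std(z,0))
E
```

```text
clock: 20.8
eef_pos: [0.4549, -0.1457, 0.0492]
eef_rot: [-3.141, -0.062, 0.001]
ft_force: [0.9, 0.9, -2.5]
gripper_width: 0.0102
grip_force: 43.7
[-0.11637271  0.57962895 -3.12168549] [0.49616149 0.61484757 0.38839045]
```

```bash
python3 -m inch '[[[0,0,0.0015,0,0,0],[0,-0.02,0,0,0,0],[0,-0.03,0,0,0,0],[0,-0.03,0,0,0,0],[0,-0.03,0,0,0,0],[0,-0.03,0,0,0,0],[0,-0.03,0,0,0,0],[0,-0.03,0,0,0,0],[0,-0.03,0,0,0,0],[0,-0.02,0,0,0,0]]]'
python3 -c "
from h import *
go((.454,-.12,.049),2.3)"
```

```text
clock: 21.88
eef_pos: [0.4542, -0.1203, 0.0492]
eef_rot: [-3.141, -0.062, -0.0]
ft_force: [0.4, -0.6, -1.4]
gripper_width: 0.0104
grip_force: 43.9
21.8833 [ 0.4542 -0.1203  0.0492] [-3.141 -0.062 -0.   ] [ 0.4 -0.6 -1.4] 0.010391648424187884 43.88238787651062 [ 0.3   0.41 -0.2   2.11  0.13  0.64 -1.52]
shift [-0.002 -0.003  0.002]
yaw 2.28
turn [-0.     -0.0001 -0.0002]
```

```bash
python3 -m inch '[[[0,-0.02,0,0,0,0],[0,-0.04,0,0,0,0],[0,-0.05,0,0,0,0],[0,-0.05,0,0,0,0],[0,-0.05,0,0,0,0],[0,-0.05,0,0,0,0],[0,-0.05,0,0,0,0],[0,-0.05,0,0,0,0],[0,-0.04,0,0,0,0],[0,-0.03,0,0,0,0]]]'
python3 -c "
from h import *
go((.454,-.12,.049),2.3)
im,P,m=cap('top');np.save('t8.npy',P);cv2.imwrite('t8.png',im)
Q=P[215:275,225:345].reshape(-1,3)
for nm,lo,hi in(('dowel',.1,.104+.008),('spearish',.045,.056)):
    q=Q[(Q[:,2]>lo)&(Q[:,2]<hi)&(abs(Q[:,0]-.449)<.02)]
    if len(q)>5:
        c=np.median(q,0);print(nm,len(q),c,q.min(0),q.max(0))
"
```

```text
clock: 22.72
eef_pos: [0.4525, -0.0771, 0.0492]
eef_rot: [-3.141, -0.063, -0.0]
ft_force: [-0.5, -0.6, -1.7]
gripper_width: 0.0103
grip_force: 43.9
22.7167 [ 0.4525 -0.0771  0.0492] [-3.141 -0.063 -0.   ] [-0.5 -0.6 -1.7] 0.010254592805468152 43.89425575733185 [ 0.21  0.4  -0.2   2.13  0.13  0.63 -1.61]
shift [-0.002  0.429  0.002]
yaw 2.29
turn [-0.     -0.     -0.0001]
dowel 124 [0.446547   0.06476244 0.10705997] [0.42947033 0.03970152 0.10044394] [0.45976781 0.08750271 0.11151365]
spearish 52 [0.45499085 0.07677691 0.051676  ] [0.4291697  0.04914814 0.04524855] [0.46880197 0.11546624 0.05598008]
```

```bash
python3 -m inch '[[[0.0054,-0.03,0,0,0,-0.0061],[0.0054,-0.04,0,0,0,-0.0061],[0.0054,-0.04,0,0,0,-0.0061],[0.0054,-0.04,0,0,0,-0.0061],[0.0054,-0.04,0,0,0,-0.0061],[0,-0.04,0,0,0,0],[0,-0.04,0,0,0,0],[0,-0.04,0,0,0,0],[0,-0.03,0,0,0,0],[0,-0.02,0,0,0,0]]]'
cat >> h.py <<'E'
def tote():
    s=st();M=R.from_rotvec(s['eef_rot']).as_matrix();th=np.arctan2(M[1,0],M[0,0])+np.pi/2
    h=np.array([np.cos(th),np.sin(th)]);b=s['eef_pos'][:2]-np.array([.0006,-.0002])
    by=np.radians(93.4);d=np.array([np.cos(by),np.sin(by)]);l=np.array([-d[1],d[0]]);O=np.array([.441,.097])+.101*d
    for n,k in(('bar',0),('rear',.056),('castor',.146),('nose',.166)):
        p=b+k*h-O;print(n,'bay x %.1f y(left) %.1f mm'%(p@d*1e3,p@l*1e3))
    print('heading',np.degrees(th).round(2),'moment',np.round(s['moment'],2))
E
python3 -c "
from h import *
tote()"
```

```text
clock: 23.6
eef_pos: [0.4523, -0.0412, 0.0491]
eef_rot: [-3.139, -0.138, 0.0]
ft_force: [-0.4, -1.2, -1.7]
gripper_width: 0.0108
grip_force: 44.0
23.6 [ 0.4523 -0.0412  0.0491] [-3.139 -0.138  0.   ] [-0.4 -1.2 -1.7] 0.010750921614547387 43.9937299489975 [ 0.15  0.39 -0.22  2.14  0.14  0.62 -1.66]
bar bay x -239.4 y(left) -2.5 mm
rear bay x -183.5 y(left) -0.9 mm
castor bay x -93.5 y(left) 1.6 mm
nose bay x -73.5 y(left) 2.2 mm
heading 95.03 moment [-0.09 -0.03 -0.02]
```

```bash
python3 -m inch '[[[0,-0.03,0,0,0,0],[-0.0029,-0.03,0,0,0,0.0033],[-0.0029,-0.03,0,0,0,0.0033],[-0.0029,-0.03,0,0,0,0.0033],[-0.0029,-0.03,0,0,0,0.0033],[-0.0029,-0.03,0,0,0,0.0033],[0,-0.03,0,0,0,0],[0,-0.03,0,0,0,0],[0,-0.03,0,0,0,0],[0,-0.02,0,0,0,0]]]'
python3 -c "
from h import *
tote()"
```

```text
clock: 24.43
eef_pos: [0.4489, -0.0125, 0.0491]
eef_rot: [-3.14, -0.097, 0.0]
ft_force: [-0.3, -0.8, -1.7]
gripper_width: 0.0105
grip_force: 44.0
24.4333 [ 0.4489 -0.0125  0.0491] [-3.14  -0.097  0.   ] [-0.3 -0.8 -1.7] 0.010471278268709286 44.02628481388092 [ 0.08  0.39 -0.22  2.15  0.14  0.62 -1.74]
bar bay x -210.6 y(left) -0.8 mm
rear bay x -154.6 y(left) -0.7 mm
castor bay x -64.6 y(left) -0.5 mm
nose bay x -44.6 y(left) -0.4 mm
heading 93.53 moment [-0.08  0.1   0.02]
```

```bash
python3 -m inch '[[[0,-0.02,0,0,0,0],[0,-0.03,0,0,0,0],[0,-0.03,0,0,0,0],[0,-0.03,0,0,0,0],[0,-0.03,0,0,0,0],[0,-0.03,0,0,0,0],[0,-0.03,0,0,0,0],[0,-0.02,0,0,0,0],[0,-0.02,0,0,0,0],[0,0,0,0,0,0]]]'
python3 -c "
from h import *
tote()"
```

```text
clock: 25.27
eef_pos: [0.4476, 0.0116, 0.0492]
eef_rot: [-3.14, -0.097, -0.0]
ft_force: [0.2, 0.6, -1.7]
gripper_width: 0.0107
grip_force: 43.9
25.2667 [0.4476 0.0116 0.0492] [-3.14  -0.097 -0.   ] [ 0.2  0.6 -1.7] 0.0106715412930959 43.91717791557312 [ 0.03  0.38 -0.22  2.15  0.14  0.62 -1.8 ]
bar bay x -186.4 y(left) -0.9 mm
rear bay x -130.4 y(left) -0.8 mm
castor bay x -40.4 y(left) -0.5 mm
nose bay x -20.4 y(left) -0.5 mm
heading 93.55 moment [ 0.04  0.04 -0.05]
```

```bash
python3 -m inch '[[[0,-0.01,0,0,0,0],[0,-0.015,0,0,0,0],[0,-0.015,0,0,0,0],[0,-0.015,0,0,0,0],[0,-0.015,0,0,0,0],[0,-0.015,0,0,0,0],[0,-0.015,0,0,0,0],[0,-0.015,0,0,0,0],[0,-0.005,0,0,0,0],[0,0,0,0,0,0]]]'
python3 -c "
from h import *
tote()"
python3 -m inch '[[[0,-0.01,0,0,0,0],[0,-0.01,0,0,0,0],[0,-0.01,0,0,0,0],[0,-0.01,0,0,0,0],[0,-0.01,0,0,0,0],[0,-0.01,0,0,0,0],[0,0,0,0,0,0],[0,0,0,0,0,0],[0,0,0,0,0,0],[0,0,0,0,0,0]]]'
python3 -c "
from h import *
tote()"
```

```text
clock: 26.1
eef_pos: [0.4468, 0.023, 0.0491]
eef_rot: [3.14, 0.097, 0.0]
ft_force: [1.1, -0.5, -2.3]
gripper_width: 0.0105
grip_force: 44.0
26.1 [0.4468 0.023  0.0491] [3.14  0.097 0.   ] [ 1.1 -0.5 -2.3] 0.01047777896286418 43.994545340538025 [ 0.01  0.38 -0.22  2.15  0.14  0.62 -1.83]
bar bay x -175.0 y(left) -0.9 mm
rear bay x -119.0 y(left) -0.7 mm
castor bay x -29.0 y(left) -0.5 mm
nose bay x -9.0 y(left) -0.5 mm
heading 93.53 moment [-0.16 -0.02  0.05]
clock: 26.93
eef_pos: [0.4464, 0.0293, 0.0491]
eef_rot: [-3.14, -0.097, -0.0]
ft_force: [-0.5, 0.9, -1.6]
gripper_width: 0.0103
grip_force: 44.0
26.9333 [0.4464 0.0293 0.0491] [-3.14  -0.097 -0.   ] [-0.5  0.9 -1.6] 0.01030467036533892 43.99158775806427 [-0.01  0.38 -0.22  2.15  0.14  0.62 -1.84]
bar bay x -168.7 y(left) -0.8 mm
rear bay x -112.7 y(left) -0.7 mm
castor bay x -22.7 y(left) -0.5 mm
nose bay x -2.7 y(left) -0.4 mm
heading 93.54 moment [0.28 0.07 0.04]
```

```bash
python3 -m inch '[[[0,-0.01,0,0,0,0],[0,-0.01,0,0,0,0],[0,-0.01,0,0,0,0],[0,-0.01,0,0,0,0],[0,0,0,0,0,0],[0,0,0,0,0,0],[0,0,0,0,0,0],[0,0,0,0,0,0],[0,0,0,0,0,0],[0,0,0,0,0,0]]]'
python3 -c "
from h import *
tote()"
```

```text
clock: 27.77
eef_pos: [0.4462, 0.0331, 0.0491]
eef_rot: [-3.14, -0.096, -0.0]
ft_force: [0.1, 2.8, -2.4]
gripper_width: 0.0106
grip_force: 44.0
27.7667 [0.4462 0.0331 0.0491] [-3.14  -0.096 -0.   ] [ 0.1  2.8 -2.4] 0.010557555808935398 43.965232372283936 [-0.02  0.38 -0.22  2.15  0.14  0.62 -1.85]
bar bay x -164.9 y(left) -0.8 mm
rear bay x -108.9 y(left) -0.7 mm
castor bay x -18.9 y(left) -0.5 mm
nose bay x 1.1 y(left) -0.5 mm
heading 93.52 moment [0.72 0.07 0.01]
```

The tote now pulls the hand forward (+2.8 N), so the catch is past its snap point and drawing in. I'll follow it to the buffers.

```bash
python3 -m inch '[[[0,-0.008,0,0,0,0],[0,-0.008,0,0,0,0],[0,-0.008,0,0,0,0],[0,0,0,0,0,0],[0,0,0,0,0,0],[0,0,0,0,0,0],[0,0,0,0,0,0],[0,0,0,0,0,0],[0,0,0,0,0,0],[0,0,0,0,0,0]]]'
python3 -c "
from h import *
tote()"
```

```text
clock: 28.6
eef_pos: [0.4463, 0.0343, 0.0492]
eef_rot: [3.139, 0.095, 0.001]
ft_force: [1.6, -5.2, -0.4]
gripper_width: 0.0102
grip_force: 44.2
28.6 [0.4463 0.0343 0.0492] [3.139e+00 9.500e-02 1.000e-03] [ 1.6 -5.2 -0.4] 0.010213032146698506 44.186893701553345 [-0.02  0.38 -0.22  2.15  0.14  0.62 -1.86]
bar bay x -163.7 y(left) -1.0 mm
rear bay x -107.7 y(left) -1.0 mm
castor bay x -17.7 y(left) -0.9 mm
nose bay x 2.3 y(left) -0.9 mm
heading 93.45 moment [-1.15 -0.36  0.08]
```

```bash
python3 -m inch '[[[0,-0.008,0,0,0,0],[0,-0.007,0,0,0,0],[0,0,0,0,0,0],[0,0,0,0,0,0],[0,0,0,0,0,0],[0,0,0,0,0,0],[0,0,0,0,0,0],[0,0,0,0,0,0],[0,0,0,0,0,0],[0,0,0,0,0,0]]]'
python3 - <<'E'
from h import *
tote()
im,P,m=cap('top');np.save('t9.npy',P);cv2.imwrite('t9.png',im[...,::-1])
P0=np.load('t6.npy')
by=np.radians(93.4);d=np.array([np.cos(by),np.sin(by)]);l=np.array([-d[1],d[0]]);O=np.array([.441,.097])+.101*d
for nm,p in(('before',P0),('now',P)):
    Q=p.reshape(-1,3);b=(Q[:,:2]-O)@np.stack([d,l],1)
    for z0,z1 in((.112,.122),(.1,.111),(.088,.1)):
        k=(Q[:,2]>z0)&(Q[:,2]<z1)&(abs(b[:,1])<.05)&(b[:,0]<-.06)&(b[:,0]>-.36)
        if k.sum()>3:print(nm,z0,k.sum(),np.percentile(b[k,0],[0,5,50,95,100]).round(4),np.percentile(b[k,1],[5,50,95]).round(4))
E
```

```text
clock: 29.43
eef_pos: [0.4464, 0.0343, 0.0493]
eef_rot: [3.138, 0.093, 0.0]
ft_force: [2.5, -10.9, 0.7]
gripper_width: 0.0105
grip_force: 44.4
29.4333 [0.4464 0.0343 0.0493] [3.138 0.093 0.   ] [  2.5 -10.9   0.7] 0.0104663321555948 44.44327533245087 [-0.02  0.38 -0.22  2.15  0.15  0.62 -1.86]
bar bay x -163.7 y(left) -1.0 mm
rear bay x -107.7 y(left) -1.1 mm
castor bay x -17.7 y(left) -1.1 mm
nose bay x 2.3 y(left) -1.1 mm
heading 93.38 moment [-2.27 -0.51  0.03]
before 0.112 54 [-0.3063 -0.3051 -0.2231 -0.1773 -0.1763] [-0.0126 -0.0026  0.0098]
before 0.1 321 [-0.3469 -0.3029 -0.2394 -0.1837 -0.1761] [-0.0092 -0.0008  0.0073]
before 0.088 176 [-0.349  -0.3477 -0.3407 -0.1828 -0.177 ] [-0.0345  0.0008  0.0362]
now 0.088 9 [-0.1687 -0.1686 -0.1667 -0.1592 -0.1578] [-0.0393 -0.0364 -0.0335]
```

Firm stop: the force rose to −10.9 N without any motion, and the camera puts the bar at bay x ≈ −166 mm. The tote is home. I'll take off the preload, release with a small opening, and go straight up.

```bash
python3 -m inch '[[[0,0.01,0.001,0,0,0],[0,0.01,0,0,0,0],[0,0.005,0,0,0,0],[0,0,0,0,0,0],[0,0,0,0,0,0],[0,0,0,0,0,0],[0,0,0,0,0,0],[0,0,0,0,0,0],[0,0,0,0,0,0],[0,0,0,0,0,0]]]'
python3 -m inch '[[[0,0,0,0,0,0],[0,0,0,0,0,0],[0,0,0,0,0,0],[0,0,0,0,0,0],[0,0,0,0,0,0],[0,0,0,0,0,0],[0,0,0,0,0,0],[0,0,0,0,0,0],[0,0,0,0,0,0],[0,0,0,0,0,0]]]' -0.45 45
python3 -c "
from h import *
tote()"
```

```text
clock: 30.32
eef_pos: [0.4463, 0.0342, 0.0491]
eef_rot: [3.14, 0.096, 0.0]
ft_force: [2.0, -3.9, 0.5]
gripper_width: 0.0105
grip_force: 44.5
clock: 31.15
eef_pos: [0.4461, 0.0344, 0.049]
eef_rot: [3.14, 0.096, -0.0]
ft_force: [0.5, -0.6, 0.7]
gripper_width: 0.0236
grip_force: 0.0
31.15 [0.4461 0.0344 0.049 ] [ 3.14   0.096 -0.   ] [ 0.5 -0.6  0.7] 0.02358914881418688 0.0 [-0.02  0.38 -0.22  2.15  0.14  0.62 -1.85]
bar bay x -163.6 y(left) -0.8 mm
rear bay x -107.6 y(left) -0.7 mm
castor bay x -17.6 y(left) -0.5 mm
nose bay x 2.4 y(left) -0.5 mm
heading 93.51 moment [-0.07 -0.02 -0.04]
```

```bash
python3 -m inch '[[[0,0,-0.03,0,0,0],[0,0,-0.08,0,0,0],[0,0,-0.12,0,0,0],[0,0,-0.15,0,0,0],[0,0,-0.15,0,0,0],[0,0,-0.15,0,0,0],[0,0,-0.15,0,0,0],[0,0,-0.1,0,0,0],[0,0,-0.05,0,0,0],[0,0.1,0,0,0,0]]]'
python3 -m inch '[[[0,0.2,0,0,0,0],[0,0.25,0,0,0,0],[0,0.25,0,0,0,0],[0,0.25,0,0,0,0],[0,0.25,0,0,0,0],[0,0.2,0,0,0,0],[0,0.1,0,0,0,0],[0,0,0,0,0,0],[0,0,0,0,0,0],[0,0,0,0,0,0]]]'
python3 - <<'E'
from h import *
st()
by=np.radians(93.4);d=np.array([np.cos(by),np.sin(by)]);l=np.array([-d[1],d[0]]);O=np.array([.441,.097])+.101*d
D={'t0':np.load('top1.npy'),'s0':np.load('scene1.npy')}
for n in('top','scene'):D[n]=cap(n)[1]
for n in('top','scene'):
    Q=D[n].reshape(-1,3);b=(Q[:,:2]-O)@np.stack([d,l],1)
    for z0,z1 in((.112,.125),(.1,.111),(.085,.1)):
        k=(Q[:,2]>z0)&(Q[:,2]<z1)&(abs(b[:,1])<.042)&(b[:,0]<-.06)&(b[:,0]>-.25)
        if k.sum()>3:print(n,z0,k.sum(),np.percentile(b[k,0],[0,5,50,95,100]).round(4),np.percentile(b[k,1],[0,50,100]).round(4))
    bar=(Q[:,2]>.085)&(Q[:,2]<.105)&(b[:,0]<-.155)&(b[:,0]>-.18)&(abs(b[:,1])<.045)
    q=b[bar]
    if len(q)>10:print(' bar',len(q),q.mean(0),'slope deg',np.degrees(np.polyfit(q[:,1],q[:,0],1)[0]))
E
```

```text
clock: 31.98
eef_pos: [0.4475, 0.0259, 0.1485]
eef_rot: [-3.139, -0.1, -0.004]
ft_force: [0.7, -0.0, -0.4]
gripper_width: 0.0236
grip_force: 0.0
clock: 32.82
eef_pos: [0.4558, -0.124, 0.1468]
eef_rot: [-3.139, -0.099, 0.001]
ft_force: [-0.3, -0.1, 0.3]
gripper_width: 0.0236
grip_force: 0.0
32.8167 [ 0.4558 -0.124   0.1468] [-3.139e+00 -9.900e-02  1.000e-03] [-0.3 -0.1  0.3] 0.023582803239015245 0.0 [ 0.28  0.27 -0.16  2.    0.05  0.88 -1.41]
top 0.112 29 [-0.1286 -0.1281 -0.1252 -0.1218 -0.1215] [-0.0145 -0.0002  0.0127]
top 0.1 169 [-0.1677 -0.1486 -0.097  -0.0638 -0.06  ] [-0.0288 -0.0007  0.0316]
top 0.085 186 [-0.1699 -0.1691 -0.1623 -0.1236 -0.0783] [-0.0399 -0.0012  0.0395]
 bar 150 [-0.16425121 -0.00032678] slope deg -0.48683311129763696
scene 0.112 11 [-0.1304 -0.1298 -0.1271 -0.1222 -0.1222] [-0.0104 -0.0042  0.0023]
scene 0.1 80 [-0.1305 -0.1295 -0.0938 -0.0645 -0.0604] [-0.017  -0.0017  0.0073]
scene 0.085 71 [-0.1724 -0.1712 -0.1638 -0.1266 -0.0749] [-0.0413 -0.0145  0.0032]
 bar 50 [-0.16692993 -0.02057317] slope deg -2.917875696804421
```

```bash
python3 -c "
from workcell import manip
print(manip.close_job())"
```

```text
the job is handed in; nothing more can be done
None
```

The tote is home in its bay: it reached a firm stop on the buffers after the catch drew it in. I released it, backed the arm clear and handed the job in at about 33 s. My first grasp closed just above the carrying handle and nudged the tote a few mm on the riser; the second attempt worked. I didn't look at the castors directly: I rolled it about 69 mm straight before the strips.

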